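Bin the snapped clothes peg and close the bin

ROBOT

A 6-joint arm with a two-finger parallel gripper is mounted at the origin on the work surface. World frame = base frame: x ahead of the robot, y to its left, z up, the work surface at z = 0. Lengths are in m, angles in rad, forces in N, time in s.
With the tool pointing down it reaches from about 0.35 to 1 m from the base axis. Payload 7.1 kg.
Tool frame: the origin (TCP) lies between the finger pads; the fingertips stand 22 mm ahead of it and the grasp point (between the pads) lies 3 mm ahead of it; x points along the fingers, y is the direction in which the jaws open and shut, and the axes are right-handed (so a half turn about x gives the same grasp; the last joint's range is limited). The gripper opens to 85 mm and grips with 20 to 120 N. Pads are 22 mm wide; open, the fingers measure 114 mm over their backs; the gripper's body (76 mm by 85 mm) begins 54 mm behind the grasp point. The pads swing forward as they close: fully open they stand 13 mm farther back than shut.
Start: joints at [1.259, 0.423, 1.63, -0, 1.089, -0.019], TCP at [0.18, 0.598, 0.253] pointing down, gripper open.
Joint ranges: [-3, 3], [-0.9, 2.11], [0.09, 2.58], [-1.31, 4.45], [0.11, 2.69], [-2.54, 2.54]. Speed limits (rad/s): [2.39, 2.39, 3.01, 3.14, 3.14, 3.14].

INTERFACE

Orientations are given as a rotation vector (axis times angle).
In Python, from rig import manip gives the robot as it stands. The module is installed in compiled form; this text tells all that it offers. Calls block until the motion is done:
- manip.move_to(position, orientation): joint-space move of the TCP to a pose.
- manip.servo_line(position, orientation=None, rate=0.15): straight line of the TCP; orientation=None keeps the orientation; rate is the mean speed in m/s.
- manip.set_joints(angles): joint-space move.
- manip.command_gripper(opening, f_grip=None): finger opening in m; f_grip is the grip in N (None keeps the last); returns when the fingers have stopped.
- manip.hold(seconds).
- manip.solve_ik(position, orientation): joint angles nearest the present ones, or None.
- manip.camera(name): name is "scene" or "top" or "wrist"; returns a dict with "image" (480x640x3 uint8, red, green, blue), "fx", "fy", "cx", "cy" (pixels), "cam_to_world" (4x4, takes a point from camera to world coordinates); the wrist camera has in their place "mount" (4x4, takes a point from camera to tool coordinates, whose origin is the TCP and whose axes are the tool frame's). Camera axes: x right, y down, z forward; pixel columns grow to the right and rows downward; lengths in m; the calibration is good to about 2 mm. The wrist camera is an equidistant fisheye: a pixel r from the principal point sees the ray r / f radians off the axis. A picture is of the moment at which its call begins: read the wrist's pose just before it. There is no depth.
A pose or a line that the arm cannot do raises manip.IKError and nothing moves.
- manip.sign_off(): hands the job in, once; it reports no verdict.
Readings, each from a call of its own:
- manip.get_time(): time.
- manip.get_joint_positions(): joint angles.
- manip.get_joint_vel(): joint speeds.
- manip.get_tau(): joint torques, N m.
- manip.get_position(): TCP position.
- manip.get_ee_rot(): TCP orientation.
- manip.get_contact_force(): force on the tool from outside, world axes, zero at the start.
- manip.get_torque(): the same for the moment, N m.
- manip.get_width(): finger opening in m.
Only numpy, scipy, OpenCV 4.12 (cv2) and the standard library are available. Lean on these libraries where they do the work, as an engineer would, in place of code of your own. Each camera call takes 0.05 s, during which the arm holds its last target. There are 200 camera calls.

TASK

Drop the broken red clothes peg into the small teal waste bin, then put the bin's loose lid on so that it is seated all round and level, grip upward. Lower the lid into place rather than letting it fall, keep the bin standing, and leave the other things on the shelf where they are.

Things in the scene. Friction and masses are not known exactly. Their poses are not given: they have to be found in the camera images.
- bin: Small round open waste bin, dark teal plastic, loose, 0.45 kg, outer diameter 120 mm, 90 mm high; rim 4 mm thick (inner diameter 112 mm), inner floor 6 mm up. Origin: centre of its underside, z up (rim at z = 90 mm). It stands on the robot's left or right, the lid on the other side.
- lid: Bin's loose teal lid, 0.11 kg, starts lying flat, grip up: 130 mm disc 6 mm thick; below it a plug, 102 mm diameter, 10 mm deep, that enters the bin's mouth; on top a white bar grip 46 mm long (x), 16 wide (y), 30 high. Origin: centre of the plug's underside, z up (disc z 10 to 16 mm, grip top 46). Seated, the disc rests on the rim and the origin lies 80 mm above the bin's origin.
- peg: Broken half of a red plastic clothes peg with a steel band, 15 g, lying flat: about 58 mm long (along its x), 12 mm wide (y), 14 mm high, the +x end (last 14 mm) thinner and ragged: 7 mm wide, 10 mm high. Origin at the centre of its underside, z up.
- jug: Bystander: closed blue detergent jug, 100 x 170 mm (x, y) and 265 mm high with its white cap, at the right side. Origin at the centre of its underside.
- cup: Bystander: empty clear plastic measuring cup, 76 mm rim diameter, 85 mm high, upright. Origin at the centre of its underside.
- brush: Bystander: green scrub brush lying on its bristles, 165 mm long (x), 60 mm wide, 71 mm high with its arched handle. Origin at the centre of its underside.
- basket: Bystander: stainless wire basket full of coloured pegs, 160 x 200 mm (x, y), 100 mm high, at the left side. Origin at the centre of its underside.
- softener: Bystander: closed pink bottle, 72 mm diameter, 190 mm high, at the right side. Origin at the centre of its underside.
- podtub: Bystander, fixed: white pod tub, 120 x 160 mm (x, y), 85 mm high, with a closed hinged grey lid and a small knob, behind the task's things on the left. Origin at the centre of its underside.
Mind the look-alikes: they are no part of the job. There is more than one size of the lid; the job needs the largest.

How it is judged:
On the way, in this order (a step that is already met when the one before it is completed fails the run):
1. the broken peg lies inside the bin, let go (horizontal distance between peg and bin below 0.056 m and z of peg in the frame of bin between -0.005 and 0.07 m and contact force between the fingers and peg below 0.05 N), for 0.2 s.
2. the lid is seated on the bin's rim, level (horizontal distance between lid and bin below 0.01 m and z of lid in the frame of bin between 0.076 and 0.084 m and angle between the z axis of lid and the z axis of bin, either way round below 0.05 rad and angle between lid's own z axis and vertical below 0.06 rad), for 0.2 s.
At the end, for the whole second after the job is handed in: The peg is inside the bin; the lid is on it, grip up: centred within 10 mm, its origin 76 to 84 mm above the bin's origin (seated is 80), square to the bin within 0.05 rad and level within 0.06 rad; the bin stands upright on the shelf (within 0.05 rad, origin below 10 mm); lid and bin are at rest (all of step 2 and horizontal distance between peg and bin below 0.056 m and z of peg in the frame of bin between -0.005 and 0.07 m and angle between bin's own z axis and vertical below 0.05 rad and height (world z) of bin below 0.01 m and linear speed of each of lid, bin below 0.02 m/s); the robot touches nothing.
It fails at once if the lid falls onto the bin (faster than 0.6 m/s just above or on the rim, as after a drop of about 20 mm) (horizontal distance between lid and bin below 0.04 m and z of lid in the frame of bin below 0.1 m and linear speed of lid above 0.6 m/s).
It fails at once if the bin is tipped by more than 0.5 rad (angle between bin's own z axis and vertical above 0.5 rad).
It fails at once if the jug, cup, brush, basket or pink bottle is moved by more than 30 mm (distance of any of jug, cup, brush, basket, softener from where it was at the start of the episode above 0.03 m).
It also fails if it takes over 61 s, if anything falls off the work surface, if the arm or the gripper's body presses on something with over 40 N, if the wrist force passes 120 N, or if a joint passes its speed limit or range.

## Working session

There is one attempt and no reset: what is moved stays moved. The work goes in short steps, each a Python script; the robot and the scene stay as the last script left them, time stands still between calls to the robot, and variables do not carry over. Pictures are saved under pics/ and viewed, about 8 in all and at most 12, crops included, and the job is handed in when it is done.

```bash
mkdir -p pics; python3 - <<'E'
from rig import manip
import cv2,pickle
d={}
for n in("top","scene"):
    c=manip.camera(n);d[n]=c;cv2.imwrite(f"pics/{n}0.png",c["image"][:,:,::-1])
    print(n,c["fx"],c["fy"],c["cx"],c["cy"],c["cam_to_world"].round(3).tolist())
pickle.dump(d,open("cams.pkl","wb"))
print(manip.get_time(),manip.get_ee_rot())
E
```

```text
top 449.5663710663051 449.5663710663051 319.2807897810028 237.42919437908608 [[0.011, -0.996, 0.087, 0.481], [-1.0, -0.008, 0.028, -0.017], [-0.027, -0.088, -0.996, 1.209], [0.0, 0.0, 0.0, 1.0]]
scene 605.7503289088605 605.7503289088605 311.8702800431724 236.27516456802033 [[-0.807, 0.468, -0.36, 1.127], [0.591, 0.65, -0.478, 0.733], [0.01, -0.598, -0.801, 1.293], [0.0, 0.0, 0.0, 1.0]]
0.1 [ 0.22869244  1.55878428 -0.23086915]
```

View pics/top0.png

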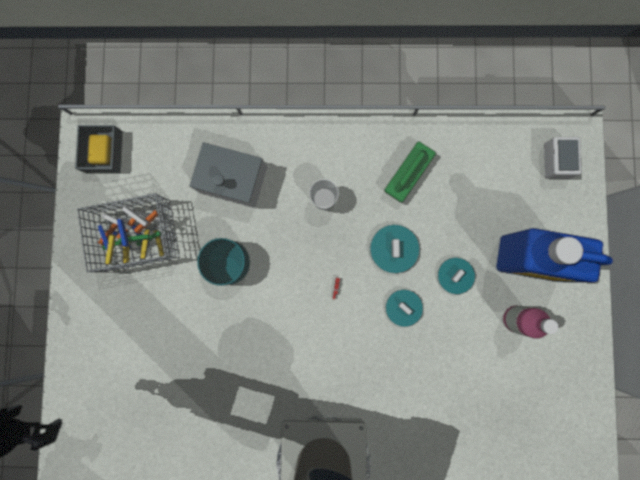

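View pics/scene0.png

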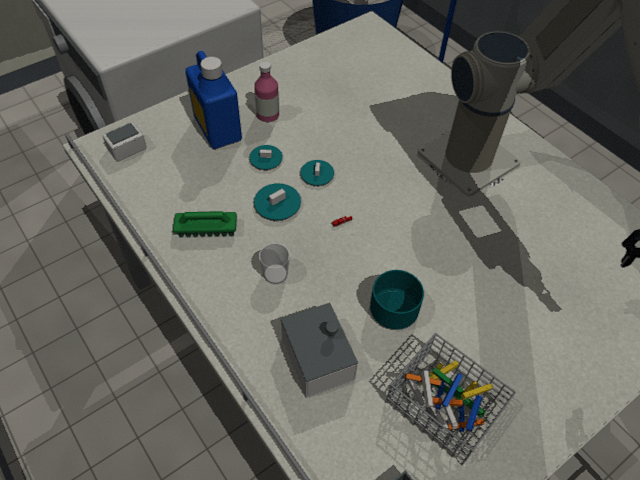

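The top view shows the bin at (223,262), the peg at (337,288) and three teal lids at (396,249), (404,308) and (457,275). The one at (396,249) looks largest. I'll measure them all and make one enlarged crop.

```bash
cat > h.py <<'E'
from rig import manip
import numpy as np,cv2
from scipy.spatial.transform import Rotation as R
def ray(c,px,z):
    M=c["cam_to_world"];d=M[:3,:3]@[(px[0]-c["cx"])/c["fx"],(px[1]-c["cy"])/c["fy"],1]
    return M[:3,3]+d*(z-M[2,3])/d[2]
def down(a):
    "tool x down, jaws (tool y) along world angle a"
    y=np.array([np.cos(a),np.sin(a),0]);x=np.array([0,0,-1.])
    return R.from_matrix(np.c_[x,y,np.cross(x,y)]).as_rotvec()
def wray(c,p,rv,px,z):
    "wrist fisheye pixel -> world point on plane z"
    u=np.array([px[0]-c["cx"],px[1]-c["cy"]]);r=np.hypot(*u);t=r/c["fx"]
    d=np.r_[np.sin(t)*u/max(r,1e-9),np.cos(t)]
    T=R.from_rotvec(rv).as_matrix();M=c["mount"]
    o=T@M[:3,3]+p;d=T@M[:3,:3]@d
    return o+d*(z-o[2])/d[2]
E
python3 - <<'E'
from h import *
import pickle
c=pickle.load(open("cams.pkl","rb"))["top"];im=c["image"];hsv=cv2.cvtColor(im,cv2.COLOR_RGB2HSV)
H,S,V=cv2.split(hsv)
def blobs(m,z,amin):
    n,l,st,ce=cv2.connectedComponentsWithStats(m.astype(np.uint8))
    for i in range(1,n):
        if st[i,4]<amin: continue
        ys,xs=np.where(l==i);P=np.array([ray(c,p,z)[:2] for p in zip(xs,ys)])
        e,v=np.linalg.eigh(np.cov(P.T))
        print(ce[i].round(1),st[i,4],P.mean(0).round(4),"eqdiam4s",(4*np.sqrt(e)).round(4),"axis deg",np.degrees(np.arctan2(v[1,1],v[0,1])).round(1))
print("teal");blobs((H>80)&(H<98)&(S>130),.016,200)
print("bin rim plane");m=(H>80)&(H<98)&(S>90);m[:, 300:]=0;blobs(m,.09,200)
print("red");m=((H<8)|(H>172))&(S>110);m[:, :300]=0;m[:,380:]=0;blobs(m,.012,15)
print("white");m=(S<45)&(V>150);
q=np.zeros_like(m)
for x,y,r in((396,249,18),(404,308,12),(457,275,12)):q[y-r:y+r,x-r:x+r]=1
blobs(m&q,.046,20)
a=cv2.resize(im[210:340,310:490],None,fx=4.4,fy=4.4,interpolation=cv2.INTER_CUBIC)
cv2.imwrite("pics/crop.png",a[:,:,::-1])
E
```

```text
teal
[394.4 249. ] 1337 [ 0.5561 -0.1822] eqdiam4s [0.1307 0.1326] axis deg 92.6
[455.8 275.4] 786 [ 0.4882 -0.3423] eqdiam4s [0.0952 0.0973] axis deg 65.6
[403.8 307.6] 767 [ 0.4028 -0.2063] eqdiam4s [0.0942 0.0969] axis deg 137.7
bin rim plane
[234.1 262.7] 579 [0.5133 0.227 ] eqdiam4s [0.0532 0.1058] axis deg 174.4
red
[336.6 283.4] 33 [ 0.4637 -0.0302] eqdiam4s [0.0096 0.0315] axis deg 172.1
[334.8 293.3] 16 [ 0.4376 -0.0255] eqdiam4s [0.0087 0.0224] axis deg 160.2
white
[395.8 247.7] 90 [ 0.5576 -0.1817] eqdiam4s [0.016  0.0503] axis deg -179.0
[458.3 275.2] 50 [ 0.4885 -0.3406] eqdiam4s [0.0122 0.0352] axis deg 140.1
[405.1 308.3] 49 [ 0.403  -0.2046] eqdiam4s [0.0115 0.0367] axis deg 49.9
```

View pics/crop.png

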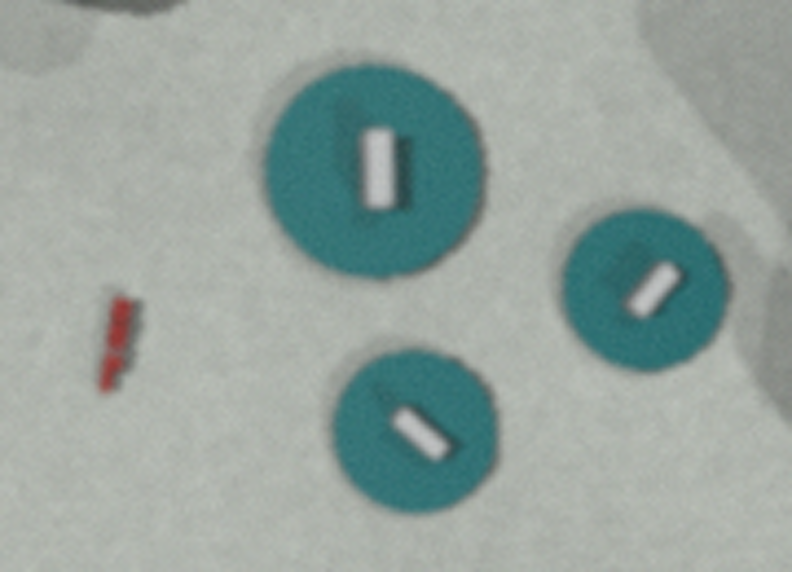

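The 130 mm lid, crop (375,170), is the right one: the two others measure about 96 mm. Its grip lies along world x. The peg is near (0.453,-0.029) with its axis at about 170°. Next I look closely at the bin and the peg with the wrist camera.

```bash
cat >> h.py <<'E'
def best(p,a):
    "rotvec of the half-turn choice with the smaller last-joint move"
    q0=np.array(manip.get_joint_positions());o=[]
    for k in(0,np.pi):
        q=manip.solve_ik(p,down(a+k))
        if q is not None:o.append((np.abs(np.array(q)-q0).max(),down(a+k)))
    return min(o,key=lambda t:t[0])[1]
def look(name):
    p,rv=np.array(manip.get_position()),np.array(manip.get_ee_rot());c=manip.camera("wrist")
    c.update(p=p,rv=rv);import pickle;pickle.dump(c,open(name+".pkl","wb"))
    cv2.imwrite(f"pics/{name}.png",c["image"][:,:,::-1]);return c
E
python3 - <<'E'
from h import *
import pickle
c=pickle.load(open("cams.pkl","rb"))["top"]
b=ray(c,(223.5,262),.09);print("bin",b)
P=[b[0],b[1],.30];manip.move_to(P,best(P,np.radians(80)));w=look("wbin")
print(manip.get_time(),w["fx"],w["cx"],w["cy"],w["mount"].round(3).tolist())
P=[.452,-.029,.17];manip.move_to(P,best(P,np.radians(80)));look("wpeg");print(manip.get_time(),manip.get_joint_positions())
a=np.hstack([cv2.resize(cv2.imread(f"pics/{n}.png"),(400,300),interpolation=cv2.INTER_AREA) for n in("wbin","wpeg")])
cv2.imwrite("pics/pair.png",a)
E
```

```text
bin [0.51486166 0.25373396 0.09      ]
1.9083 371.64829954431775 318.1811477845105 238.28203700598144 [[0.0, -0.271, 0.963, -0.12], [1.0, 0.0, -0.0, -0.0], [0.0, 0.963, 0.271, -0.068], [0.0, 0.0, 0.0, 1.0]]
3.1667 [-8.86287637e-02  3.04154367e-01  2.06037098e+00  2.16034525e-04
  7.75274446e-01 -1.48613145e+00]
```

View pics/pair.png

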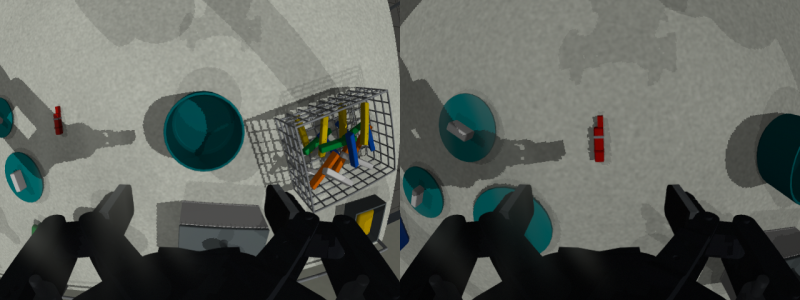

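The wrist view shows the bin centred near (408,265) in full-size pixels and the peg near (318,220). I'll fit both in world coordinates.

```bash
cat >> h.py <<'E'
def seg(c,kind):
    H,S,V=cv2.split(cv2.cvtColor(cv2.GaussianBlur(c["image"],(3,3),0),cv2.COLOR_RGB2HSV))
    return ((H>78)&(H<100)&(S>90) if kind=="teal" else ((H<8)|(H>172))&(S>120)).astype(np.uint8)
def blob(m,seed):
    n,l,st,ce=cv2.connectedComponentsWithStats(m)
    k=[i for i in range(1,n) if st[i,4]>150];i=min(k,key=lambda i:np.hypot(*(ce[i]-seed)))
    return (l==i).astype(np.uint8)
def outline(c,m,z):
    k=max(cv2.findContours(m,0,1)[0],key=len)[:,0]
    return np.array([wray(c,c["p"],c["rv"],p,z)[:2] for p in cv2.convexHull(k)[:,0]])
E
python3 - <<'E'
from h import *
import pickle
from scipy.optimize import least_squares
c=pickle.load(open("wbin.pkl","rb"));m=blob(seg(c,"teal"),(326,210));print(m.sum())
P=outline(c,m,.09)
f=least_squares(lambda v:np.hypot(*(P-v[:2]).T)-v[2],[*P.mean(0),.06],loss="soft_l1",f_scale=.001)
print("bin",f.x.round(4),np.abs(f.fun).max().round(4),len(P))
for n,sd in(("wpeg",(318,220)),("wbin",(93,192))):
    c=pickle.load(open(n+".pkl","rb"));m=blob(cv2.morphologyEx(seg(c,"red"),cv2.MORPH_CLOSE,np.ones((9,9))),sd);P=outline(c,m,.012)
    r=cv2.minAreaRect((P*1000).astype(np.float32));print("peg",r,P.mean(0),m.sum())
E
```

```text
13011
bin [0.5162 0.2613 0.0594] 0.0008 55
peg ((451.1311950683594, -28.474828720092773), (12.485581398010254, 57.924781799316406), 80.38395690917969) [ 0.45357193 -0.02869336] 1032
peg ((452.3724365234375, -24.45528793334961), (18.9461612701416, 57.4881477355957), 80.89871978759766) [ 0.45652237 -0.02516708] 468
```

Bin at (0.516, 0.261), with a rim fit residual under 1 mm. Peg at (0.451,-0.028), width direction 80°. Now I pick the peg and drop it in.

```bash
python3 - <<'E'
from h import *
a=np.radians(80.4)
P=[.454,-.029,.09];o=best(P,a)
manip.command_gripper(.04,30)
manip.servo_line(P,o,.15);manip.servo_line([.454,-.029,.027],o,.1)
manip.command_gripper(.0,30);print("w",manip.get_width())
manip.servo_line([.454,-.029,.19],o,.25)
print("w",manip.get_width(),manip.get_contact_force(),manip.get_time())
if manip.get_width()>.008:
    P=[.514,.261,.19];o=best(P,a);manip.move_to(P,o);print(manip.get_width())
    manip.servo_line([.514,.261,.075],o,.15);manip.command_gripper(.035);manip.hold(.2)
    manip.servo_line([.514,.261,.27],o,.25)
    look("wdrop");print(manip.get_time())
E
```

```text
w 0.010655524274971725
w 0.01097042847311776 [-1.03491614  0.0419608  -1.16930421] 6.3
0.011052283732006802
9.8917
```

View pics/wdrop.png

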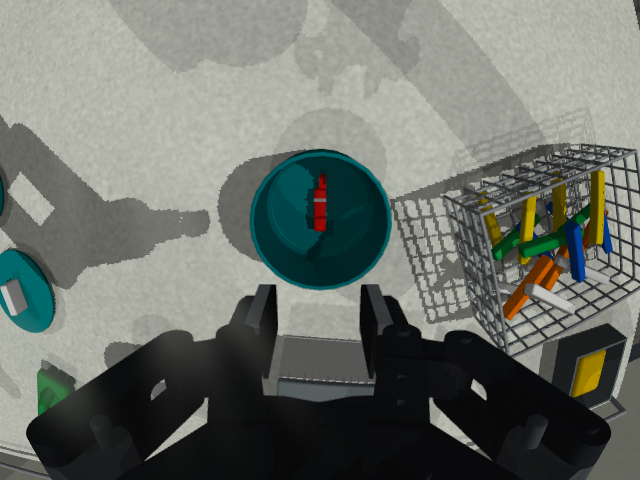

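The peg lies inside the bin at pixel (320,205), with the rim centre at (320,219). Next I refit the bin and look at the lid from close above.

```bash
cat >> h.py <<'E'
from scipy.optimize import least_squares
def circ(P):
    f=least_squares(lambda v:np.hypot(*(P-v[:2]).T)-v[2],[*P.mean(0),.06],loss="soft_l1",f_scale=.001)
    return f.x.round(4),np.abs(f.fun).max().round(4)
E
python3 - <<'E'
from h import *
import pickle
c=pickle.load(open("wdrop.pkl","rb"));print("bin",circ(outline(c,blob(seg(c,"teal"),(320,219)),.09)))
P=[.557,-.182,.22];manip.move_to(P,best(P,np.radians(90)))
c=look("wlid");m=blob(seg(c,"teal"),(320,220));print("lid",circ(outline(c,m,.016)))
H,S,V=cv2.split(cv2.cvtColor(c["image"],cv2.COLOR_RGB2HSV))
k=cv2.convexHull(max(cv2.findContours(m,0,1)[0],key=len));d=cv2.fillPoly(np.zeros_like(m),[k],1)
w=blob(((S<45)&(V>120)&(d>0)).astype(np.uint8),(320,220));P=outline(c,w,.046)
print("grip",cv2.minAreaRect((P*1000).astype(np.float32)),w.sum(),manip.get_time())
E
```

```text
bin (array([0.5161, 0.2614, 0.0595]), np.float64(0.0012))
lid (array([ 0.558 , -0.1826,  0.0643]), np.float64(0.0004))
grip ((557.8856811523438, -182.22767639160156), (43.61855697631836, 14.339374542236328), 1.0954961776733398) 934 11.5833
```

View pics/wlid.png

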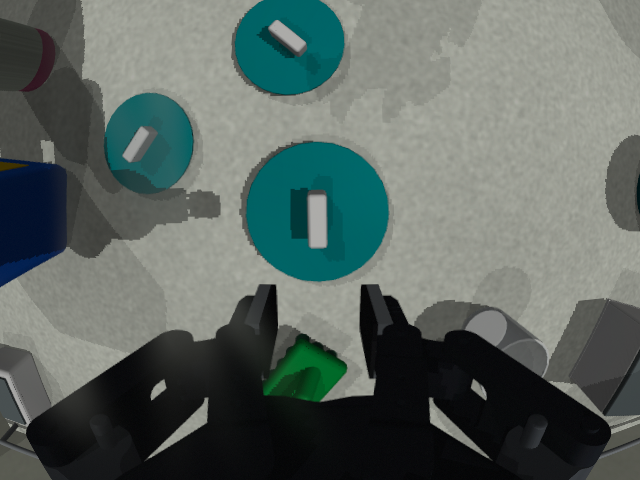

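The lid's centre is (0.558,-0.1825) and its grip (pixel 317,220) is within 1° of x. I'll grasp it, carry it over and lower it until it touches.

```bash
python3 - <<'E'
from h import *
a=np.radians(91);x,y=.558,-.1825
o=best([x,y,.1],a)
manip.servo_line([x,y,.08],o,.2);manip.servo_line([x,y,.043],o,.08)
manip.command_gripper(0,60);print("w",manip.get_width(),manip.get_position())
manip.servo_line([x,y,.08],o,.1);print("w",manip.get_width(),manip.get_contact_force())
if manip.get_width()>.012:
    manip.servo_line([x,y,.24],o,.25)
    P=[.516,.2614,.24];o=best(P,a);manip.move_to(P,o)
    manip.servo_line([*P[:2],.165],o,.12);manip.hold(.2)
    look("wpre");print(manip.get_width(),manip.get_contact_force(),manip.get_position(),manip.get_time())
    c=manip.camera("scene");i=cv2.resize(c["image"][220:360,320:500],None,fx=4,fy=4,interpolation=cv2.INTER_CUBIC)
    w=cv2.resize(cv2.imread("pics/wpre.png"),(400,300));j=cv2.resize(i[:,:,::-1],(400,300))
    cv2.imwrite("pics/pre.png",np.hstack([w,j]))
E
```

```text
w 0.014852103295499403 [ 0.55838172 -0.18265848  0.04349784]
w 0.014820988725758348 [ 0.28006566 -0.78291182 -1.4165929 ]
0.014945976218765335 [ 0.03181661 -0.25732066 -0.74174651] [0.51638598 0.26160603 0.16578313] 17.3083
```

View pics/pre.png

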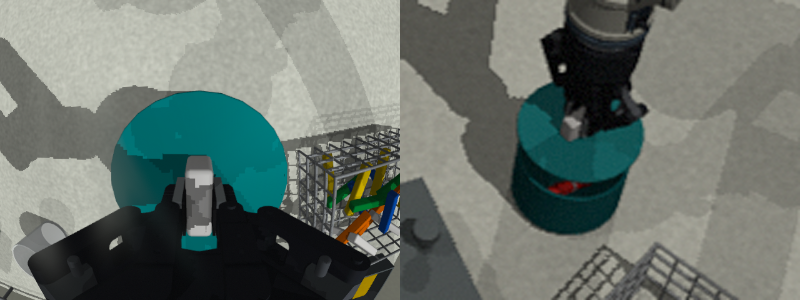

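The lid is held level over the bin, and the peg is visible below it. Lowering now.

```bash
python3 - <<'E'
from h import *
o=manip.get_ee_rot();f0=np.array(manip.get_contact_force())
for z in (.145,.138,.132,.128,.126,.125,.124,.1235,.123,.1225,.122):
    manip.servo_line([.516,.2614,z],o,.04 if z>.13 else .02);manip.hold(.1)
    d=np.array(manip.get_contact_force())-f0;print(z,np.round(manip.get_position()[2],4),d.round(2))
    if d[2]>3:break
look("wlow");print(manip.get_time())
c=manip.camera("scene");j=cv2.resize(c["image"][240:345,350:490],(400,300),interpolation=cv2.INTER_CUBIC)[:,:,::-1]
cv2.imwrite("pics/low.png",np.hstack([cv2.resize(cv2.imread("pics/wlow.png"),(400,300)),j]))
E
```

```text
0.145 0.1452 [-1.04 -0.84 -1.  ]
0.138 0.138 [ 0.49  0.14 -0.48]
0.132 0.1319 [-0.08 -0.15  0.73]
0.128 0.128 [ 0.11  0.8  -0.85]
0.126 0.126 [-0.33 -0.91 -0.06]
0.125 0.125 [ 0.12 -0.37 -0.32]
0.124 0.124 [-0.01  0.36 -1.15]
0.1235 0.1235 [-0.42 -0.2  -0.57]
0.123 0.1235 [-2.16 -1.68  6.9 ]
21.1833
```

View pics/low.png

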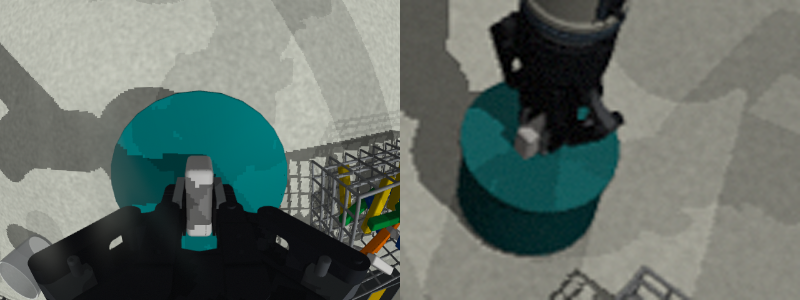

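Contact came at TCP z 0.1235, which is the seated height, and the disc sits flush. I release, retreat and check.

```bash
python3 - <<'E'
from h import *
o=manip.get_ee_rot()
manip.command_gripper(.045);manip.hold(.2)
manip.servo_line([.516,.2614,.30],o,.12);manip.hold(.3)
c=look("wend");m=blob(seg(c,"teal"),(320,220));P=outline(c,m,.096);print("lid",circ(P))
print(manip.get_contact_force(),manip.get_time())
s=manip.camera("scene");j=cv2.resize(s["image"][240:345,350:490],(400,300),interpolation=cv2.INTER_CUBIC)[:,:,::-1]
cv2.imwrite("pics/end.png",np.hstack([cv2.resize(cv2.imread("pics/wend.png"),(400,300)),j]))
E
```

```text
lid (array([0.5158, 0.2611, 0.0642]), np.float64(0.0006))
[-0.87402088  0.34142845 -0.01390131] 23.8083
```

View pics/end.png

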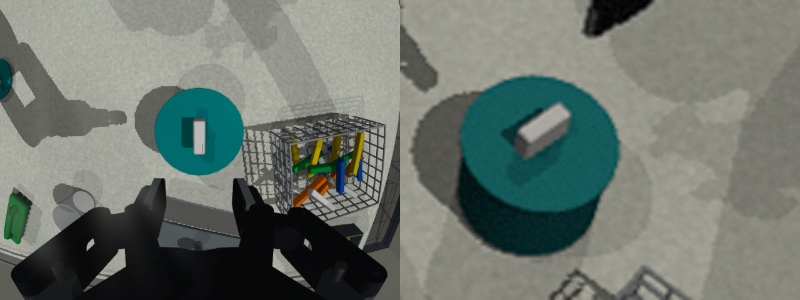

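The lid lies flush and level at (0.516,0.261), right on the bin's centre, and the robot is clear of everything. Handing in.

```bash
python3 -c "
from rig import manip
manip.sign_off()"
```

```text
the job is handed in; nothing more can be done
```

The broken peg is in the bin, the largest lid (130 mm) is seated on it, grip up, and I handed the job in at about 24 s of the 61 s. I got no verdict back.

- **Peg:** after the drop, the wrist picture showed it lying inside the bin, let go. The bin had not moved.
- **Lid:** I lowered it in small steps. It touched at the seated height with about 7 N, and only then did I release it.
- **Last check:** the lid's centre is at (0.5158, 0.2611) and the bin's at (0.5161, 0.2614), less than 1 mm apart. The lid looks flush and level in the pictures, but I judged that by eye and by contact height and did not measure its tilt.
- **Other things:** I touched none of them on purpose. I did not re-measure their positions.

No check failed. The only disagreement was the first rough bin position from the top camera, which was about 8 mm off the wrist-camera fit. I used the wrist-camera fit.

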